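# Rock test of a bowed heat sink face with a straightedge

### The job

Check the mounting face of the large heat sink on the wooden board for bow: lay the T-section straightedge lengthwise along the middle of the face, foot down, setting it down rather than dropping it, and let go. With the fingers, press its left end (left as seen from the robot) straight down until the straightedge rocks over and that end rests on the face, release it, then do the same with its right end. Leave the straightedge lying in place along the middle of the face.

Things in the scene. Friction and masses are not known exactly. Their poses are not given: they have to be found in the camera images.
- straightedge: Loose steel straightedge, inverted-T section, 180 mm long, about 0.35 kg, lying foot down. Foot 36 mm wide, 6 mm thick; the rib on it is 18 mm wide, full length, top 28 mm above the underside. Origin: centre of the underside, below the centre of mass; x along its length, y across, z up. Both ends are alike: either way round is right. (An 80 mm square bar and a screwdriver are bystanders.)
- end_a (a point): Top of the rib at the straightedge's -x end, mid-width (90 mm from the middle, 28 mm above the underside). Laid on the middle of the bowed face, the straightedge rests about level; pressed 15 mm in from an end with 4 to 8 N it rocks about 5 degrees, that spot sinking about 4 mm until the foot stops on the face. Released, it rocks back.
- end_b (a point): Top of the rib at the straightedge's +x end, mid-width (90 mm from the middle, 28 mm above the underside); behaves as end_a.
- heat_sink: Large finned aluminium heat sink, face up, on a board 220 x 130 x 16 mm fixed to the bench (a small one without board is a bystander). Origin: centre of the board's underside; y along the face to the robot's left (turned up to 17 degrees), x its width, z up. Face 200 x 110 mm: middle 30 mm level, 58 mm above the origin; beyond it falls 2.5, from 40 mm out 5 degrees, ends 6 mm lower.
Mind the look-alikes: they are no part of the job. Of the things that look like the straightedge, the middle-sized one is meant.

How it is judged:
By the outcome, as a careful person would: the job done as asked, in the order asked, and still so for the second after the job is handed in, with the robot touching nothing.
It also fails if it takes over 51 s, if anything falls off the work surface, if the arm or the gripper's body presses on something with over 40 N, if the wrist force passes 120 N, or if a joint passes its speed limit or range.

### The arm

A 6-joint arm with a two-finger parallel gripper is mounted at the origin on the work surface. World frame = base frame: x ahead of the robot, y to its left, z up, the work surface at z = 0. Lengths are in mm, angles in degrees, forces in N, time in s.
With the tool pointing down it reaches from about 300 to 850 mm from the base axis. Payload 4.2 kg.
Tool frame: the origin (TCP) lies on the centre line of the jaws, within the pads' length; the fingertips stand 11 mm ahead of it and the grasp point (between the pads) lies 8 mm behind it; z points along the fingers, y is the direction in which the jaws open and shut (so a half turn about z gives the same grasp; the last joint's range is limited). The gripper opens to 91 mm and grips with 3 to 60 N. Pads are 32 mm wide; open, the fingers measure 118 mm over their backs; the gripper's body (76 mm by 178 mm) begins 60 mm behind the grasp point.
Start: joints at [-70.187, 18.312, 89.639, -0, 72.044, -1.146], TCP at [205.679, -536.971, 224.976] pointing down, gripper open.
Joint ranges: [-177.97, 177.97], [-48.28, 115.42], [12.27, 149.76], [-77.06, 257.06], [2.81, 150.46], [-146.56, 146.56]. Speed limits (degrees/s): [147.25, 147.25, 180, 180, 180, 180].

### API

Orientations are given as [roll, pitch, yaw] about the fixed x, y, z axes, in that order (R = Rz(yaw) Ry(pitch) Rx(roll)).
In Python, from workcell import env, grab_frame gives the robot as it stands. The module is installed in compiled form; this text tells all that it offers.
- The arm moves only by the tool arm_command, never from a script. Its argument "series" is one flat list of numbers, 6 for each row, row after row: the shift along the world's x, y, z each as a share of 400 mm, from -1 to 1, then the turn, a rotation vector about the world's x, y, z each as a share of 45 degrees, from -1 to 1. A call has 1 to 20 rows; each row shifts and turns the commanded pose from where the row before left it; what a row does not reach is not made up. A row lasts 1/12 s, in which the tool goes at most 41.7 mm and 7.16 degrees, less where a joint would pass 70% of its speed; a pose out of reach is approached as far as the arm can. A call with a number of a shift or a turn outside -1 to 1 is refused whole. A call with a gripper value outside its range is refused whole. "hand" is the opening, from 0 (shut) to 1 (fully open), set as the call begins (left out, the last holds). The fingers move at their own pace and stop on an object; "newtons" is the grip in N (left out, the last holds). Time passes only in rows, so rows that do not move let the fingers close. It gives the time, the measured TCP pose, the force and the opening at its end, in the units of the state.
- env.state(): the state, without advancing time (a new reading comes with each control period).
- grab_frame(name): name is "scene" or "top" or "wrist"; returns a dict with "frame" (480x640x3 uint8, red, green, blue), "intrinsics" (3x3 intrinsics, pixels), "k1" (the pictures are not rectified: a ray, as slopes to the right and down, at radius r is drawn at 1 + k1 r^2 times it, then the intrinsics apply), "R" (3x3) and "t" (3): a world point X has camera coordinates R X + t; the wrist camera has in their place "tool_from_camera" (4x4, takes a point from camera to tool coordinates, whose origin is the TCP and whose axes are the flange's). Camera axes: x right, y down, z forward; pixel columns grow to the right and rows downward; lengths in mm; the calibration is good to about 2 mm. A picture is of the moment at which its call begins: read the wrist's pose just before it. There is no depth.
- env.job_done(): hands the job in, once; it reports no verdict.
The state is a dict: "time_s": time; "qpos": joint angles; "qvel": joint speeds; "effort": joint torques, N m; "ee_pos": TCP position; "ee_rot": TCP orientation; "force": force on the tool from outside, world axes, zero at the start; "torque": the same for the moment, N m; "gripper_width": finger opening in mm.
Only numpy, scipy, OpenCV 4.12 (cv2) and the standard library are available. Lean on these libraries where they do the work, as an engineer would, in place of code of your own. Each camera call takes 0.05 s, during which the arm holds its last target.

## Working session

There is one attempt and no reset: what is moved stays moved. The work goes in short steps, Python scripts to look and compute and a tool call to move; the robot and the scene stay as the last step left them, time stands still between calls to the robot, and variables do not carry over. Pictures are saved under pics/ and viewed, and the job is handed in when it is done.

Besides the shell and the picture viewer there is one more tool, called after "Emit:" in YAML: its name, and indented under it one key for each argument. arm_command: Moves the arm, as the interface text tells. Shift numbers are shares of 400 mm and turn numbers shares of 45 degrees, none past 1 either way. Its arguments: {"type":"object","properties":{"series":{"type":"array"},"hand":{"type":"number"},"newtons":{"type":"number"}},"required":["series"]}

```bash
mkdir -p pics; cat > h.py <<'E'
import numpy as np,cv2
from workcell import env,grab_frame
def save(n,f): cv2.imwrite('pics/'+n+'.png',cv2.cvtColor(f,cv2.COLOR_RGB2BGR))
E
python3 - <<'E'
from h import *
import pickle
for n in ("scene","top","wrist"):
    g=grab_frame(n); save(n+'0',g['frame']); pickle.dump(g,open(n+'0.pkl','wb'))
    print(n,{k:np.round(v,4).tolist() for k,v in g.items() if k!='frame'})
print(env.state())
E
```

```text
scene {'intrinsics': [[557.6816, 0.0, 321.243], [0.0, 557.6816, 240.0951], [0.0, 0.0, 1.0]], 'k1': -0.0015, 'R': [[0.634, 0.7734, -0.0043], [0.5664, -0.4682, -0.6782], [-0.5265, 0.4275, -0.7349]], 't': [-280.8399, -194.8086, 1349.1866]}
top {'intrinsics': [[590.7086, 0.0, 321.4322], [0.0, 590.7086, 238.6258], [0.0, 0.0, 1.0]], 'k1': -0.1704, 'R': [[0.0113, -0.9999, 0.0004], [-0.994, -0.0113, -0.109], [0.109, 0.0008, -0.994]], 't': [12.2824, 449.2379, 907.9917]}
wrist {'intrinsics': [[350.1211, 0.0, 323.9645], [0.0, 350.1211, 236.3337], [0.0, 0.0, 1.0]], 'k1': -0.0142, 'tool_from_camera': [[-0.0003, -0.9678, -0.2519, 70.1675], [1.0, -0.0002, -0.0005, 0.9551], [0.0004, -0.2519, 0.9678, -158.8434], [0.0, 0.0, 0.0, 1.0]]}
{'time_s': 0.15, 'qpos': array([-7.01870922e+01,  1.83418782e+01,  8.96902699e+01,  3.99897098e-04,
        7.20458612e+01, -1.14723899e+00]), 'qvel': array([-0.01738324, -0.09991874, -0.146961  ,  0.05951244, -0.00855051,
       -0.02714053]), 'effort': array([ 4.13065823e-05, -4.12774515e+01, -2.32154846e+01,  7.27322884e-02,
        4.33539134e-02, -9.81500534e-05]), 'ee_pos': array([ 205.55030765, -536.59994501,  224.32748893]), 'ee_rot': array([-1.79922014e+02, -1.94206261e-03,  2.09600219e+01]), 'force': array([0.67256969, 0.32970069, 0.1298509 ]), 'torque': array([ 0.05238146, -0.01967135,  0.00372556]), 'gripper_width': 91.18774533891121}
```

View pics/scene0.png

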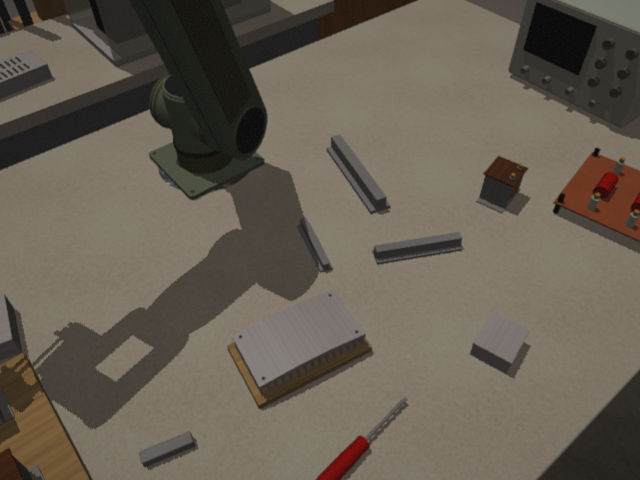

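View pics/top0.png

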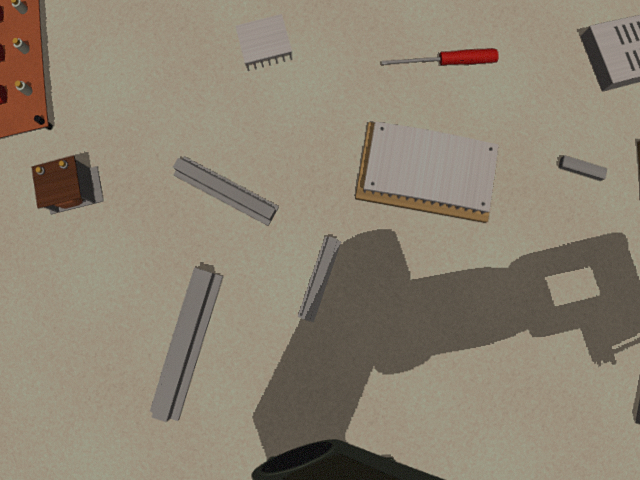

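View pics/wrist0.png

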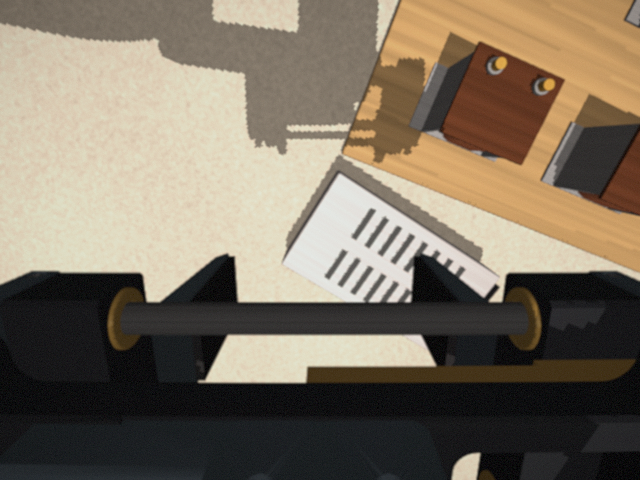

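The wanted straightedge (about 180 mm) is at about (226,190) in the top view. The larger one is at (187,342) and the smaller at (318,278). The heat sink face is centred near (430,160). I'll zoom in to measure the corners.

```bash
python3 - <<'E'
from h import *
import pickle
g=pickle.load(open('top0.pkl','rb'))['frame']
a=cv2.resize(g[140:235,160:290],None,fx=6,fy=6,interpolation=cv2.INTER_CUBIC);save('c1',a)
a=cv2.resize(g[110:230,345:505],None,fx=5,fy=5,interpolation=cv2.INTER_CUBIC);save('c2',a)
E
```

```text
(no output)
```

View pics/c1.png

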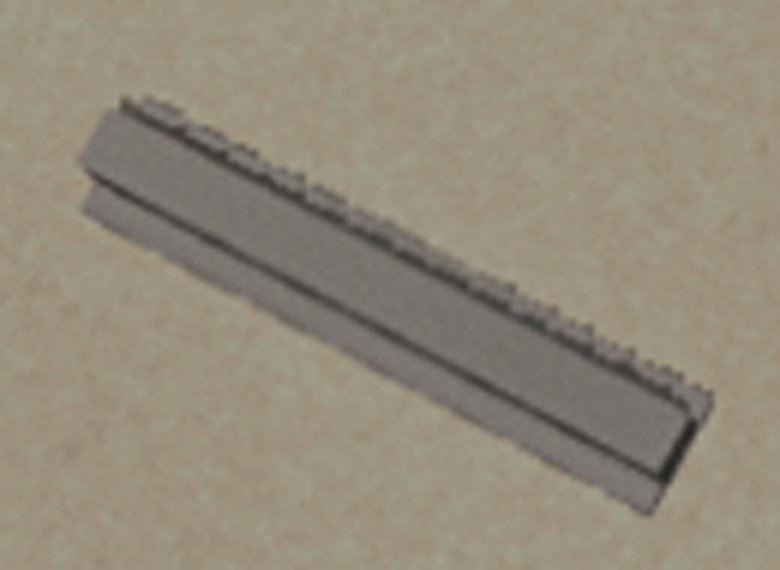

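View pics/c2.png

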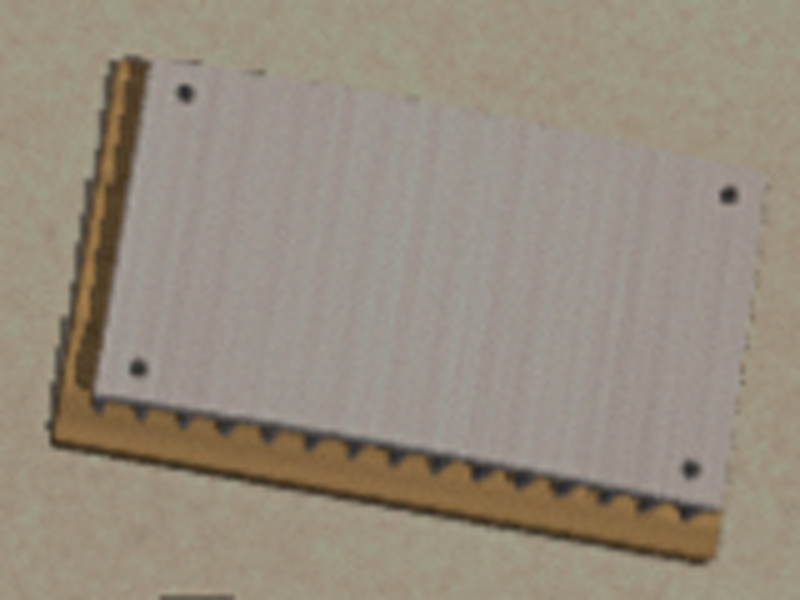

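```bash
cat >> h.py <<'E'
def ray(g,px,z,R=None,c=None):
    K=np.array(g['intrinsics']);k=g['k1']
    px=np.asarray(px,float).reshape(-1,1,2)
    u=cv2.undistortPoints(px,K,np.array([k,0,0,0.]),None,None,None).reshape(-1,2) if 0 else cv2.undistortPoints(px,K,np.array([k,0,0,0.])).reshape(-1,2)
    d=np.c_[u,np.ones(len(u))]
    if R is None: R=np.array(g['R']).T; c=-R@np.array(g['t'])
    w=d@R.T
    z=np.broadcast_to(z,len(w))
    return c+w*((z-c[2])/w[:,2])[:,None]
def rep(n,P):
    P=np.array(P);c=P.mean(0)
    print(n,np.round(P,1).tolist(),'centre',c.round(1),'sides',[np.linalg.norm(P[i]-P[(i+1)%4]).round(1) for i in range(4)])
    for i,j in ((0,1),(1,2),(2,3),(3,0)):
        d=P[j]-P[i];print('  dir',np.degrees(np.arctan2(d[1],d[0])).round(2))
E
python3 - <<'E'
from h import *
import pickle
g=pickle.load(open('top0.pkl','rb'))
f=lambda a,s,o:(np.array(a,float)+.5)/s-.5+np.array(o)
rep('rib',ray(g,f([(108,110),(690,415),(658,478),(80,160)],6,(160,140)),28))
rep('holes',ray(g,f([(185,93),(729,194),(691,468),(138,368)],5,(345,110)),53))
rep('face',ray(g,f([(150,60),(767,175),(720,508),(95,398)],5,(345,110)),52))
rep('board(3)',ray(g,f([(110,60),(715,562),(715,562),(53,440)],5,(345,110)),[16,0,0,0]))
s=pickle.load(open('scene0.pkl','rb'))['frame']
save('s1',cv2.resize(s[280:410,220:380],None,fx=5,fy=4.6,interpolation=cv2.INTER_CUBIC))
save('s2',cv2.resize(s[225:270,365:470],None,fx=7,fy=7,interpolation=cv2.INTER_CUBIC))
E
```

```text
rib [[577.5, 251.7, 28.0], [495.5, 92.1, 28.0], [478.6, 100.2, 28.0], [563.7, 258.8, 28.0]] centre [528.8 175.7  28. ] sides [np.float64(179.5), np.float64(18.7), np.float64(179.9), np.float64(15.5)]
  dir -117.2
  dir 154.38
  dir 61.78
  dir -26.93
holes [[622.0, -75.4, 53.0], [593.0, -249.1, 53.0], [504.5, -234.1, 53.0], [533.3, -60.4, 53.0]] centre [ 563.2 -154.7   53. ] sides [np.float64(176.1), np.float64(89.8), np.float64(176.1), np.float64(89.9)]
  dir -99.48
  dir 170.38
  dir 80.58
  dir -9.63
face [[632.9, -64.5, 52.0], [599.9, -262.1, 52.0], [492.1, -243.4, 52.0], [523.8, -47.1, 52.0]] centre [ 562.2 -154.3   52. ] sides [np.float64(200.3), np.float64(109.3), np.float64(198.8), np.float64(110.5)]
  dir -99.5
  dir 170.14
  dir 80.82
  dir -9.06
board(3) [[644.1, -54.6, 16.0], [482.5, -256.3, 0.0], [482.5, -256.3, 0.0], [519.9, -37.1, 0.0]] centre [ 532.2 -151.     4. ] sides [np.float64(259.0), np.float64(0.0), np.float64(222.4), np.float64(126.5)]
  dir -128.72
  dir 0.0
  dir 80.31
  dir -8.03
```

View pics/s1.png

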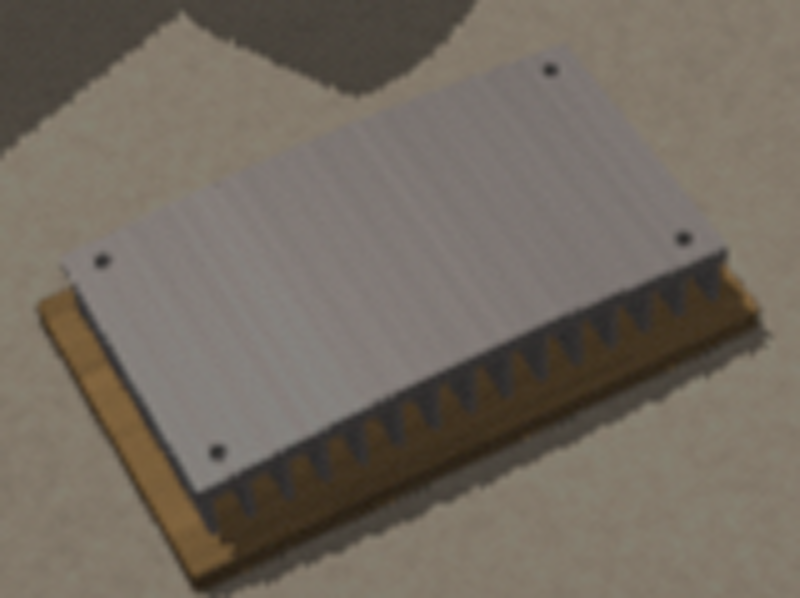

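View pics/s2.png

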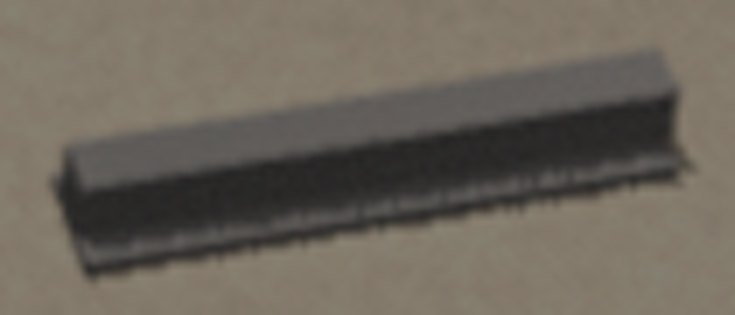

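```bash
python3 - <<'E'
from h import *
import pickle
g=pickle.load(open('scene0.pkl','rb'))
f=lambda a,s,o:(np.array(a,float)+.5)/np.array(s)-.5+np.array(o)
rep('rib',ray(g,f([(660,52),(70,150),(85,190),(678,92)],7,(365,225)),28))
rep('holes',ray(g,f([(684,238),(218,452),(102,260),(550,69)],(5,4.6),(220,280)),53))
E
```

```text
rib [[566.3, 263.9, 28.0], [484.6, 104.3, 28.0], [498.5, 97.1, 28.0], [580.3, 255.7, 28.0]] centre [532.4 180.3  28. ] sides [np.float64(179.3), np.float64(15.7), np.float64(178.4), np.float64(16.2)]
  dir -117.11
  dir -27.31
  dir 62.72
  dir 149.67
holes [[624.0, -70.5, 53.0], [594.8, -244.3, 53.0], [505.6, -229.2, 53.0], [534.9, -55.5, 53.0]] centre [ 564.8 -149.9   53. ] sides [np.float64(176.2), np.float64(90.5), np.float64(176.1), np.float64(90.4)]
  dir -99.53
  dir 170.41
  dir 80.42
  dir -9.53
```

Emit:
arm_command:
  series: [0.0405,0.0894,0,0,0,0.046,0.0405,0.0894,0,0,0,0.046,0.0405,0.0894,0,0,0,0.046,0.0405,0.0894,0,0,0,0.046,0.0405,0.0894,0,0,0,0.046,0.0405,0.0894,0,0,0,0.046,0.0405,0.0894,0,0,0,0.046,0.0405,0.0894,0,0,0,0.046,0.0405,0.0894,0,0,0,0.046,0.0405,0.0894,0,0,0,0.046,0.0405,0.0894,0,0,0,0.046,0.0405,0.0894,0,0,0,0.046,0.0405,0.0894,0,0,0,0.046,0.0405,0.0894,0,0,0,0.046,0.0405,0.0894,0,0,0,0.046,0.0405,0.0894,0,0,0,0.046,0.0405,0.0894,0,0,0,0.046,0.0405,0.0894,0,0,0,0.046,0.0405,0.0894,0,0,0,0.046,0.0405,0.0894,0,0,0,0.046]
  hand: 0.6

```text
time_s: 1.82
ee_pos: [529.9, 180.2, 224.7]
ee_rot: [-180.0, 0.0, 62.5]
force: [1.0, -1.0, -0.1]
gripper_width: 54.4
```

Emit:
arm_command:
  series: [0,0,0,0,0,0,0,0,0,0,0,0,0,0,0,0,0,0,0,0,0,0,0,0]

```text
time_s: 2.15
ee_pos: [529.0, 177.1, 224.8]
ee_rot: [-180.0, 0.1, 62.3]
force: [-0.1, 0.2, -0.4]
gripper_width: 54.6
```

```bash
cat >> h.py <<'E'
from scipy.spatial.transform import Rotation as Ro
import pickle
def wrist(n):
    s=env.state(); g=grab_frame('wrist'); g['ee']=(s['ee_pos'],s['ee_rot']); save(n,g['frame']); pickle.dump(g,open(n+'.pkl','wb'))
    print(s['time_s'],s['ee_pos'].round(2),s['ee_rot'].round(2),s['force'].round(2),s['gripper_width'])
    return g
def wray(g,px,z):
    Rt=Ro.from_euler('xyz',g['ee'][1],degrees=True).as_matrix(); T=np.array(g['tool_from_camera'])
    return ray(g,px,z,Rt@T[:3,:3],Rt@T[:3,3]+g['ee'][0])
E
python3 -c "
from h import *
wrist('w1')"
```

```text
2.15 [529.03 177.09 224.82] [-1.7998e+02  6.0000e-02  6.2290e+01] [-0.09  0.17 -0.45] 54.62659997627142
```

View pics/w1.png

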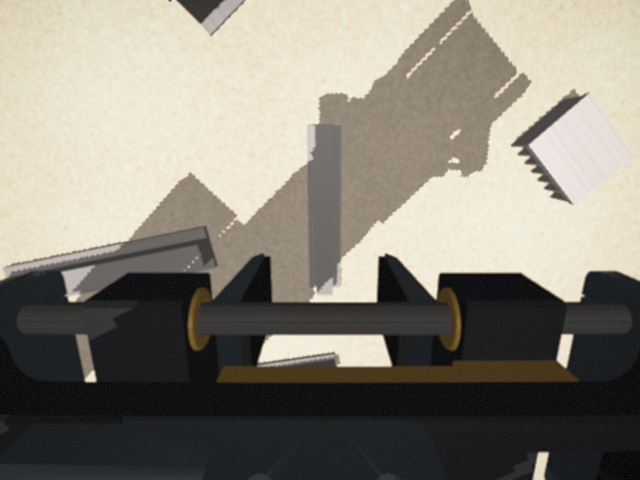

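```bash
python3 - <<'E'
from h import *
g=pickle.load(open('w1.pkl','rb'))
save('w1c',cv2.resize(g['frame'][110:310,270:380],None,fx=5,fy=3,interpolation=cv2.INTER_CUBIC))
E
```

```text
(no output)
```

View pics/w1c.png

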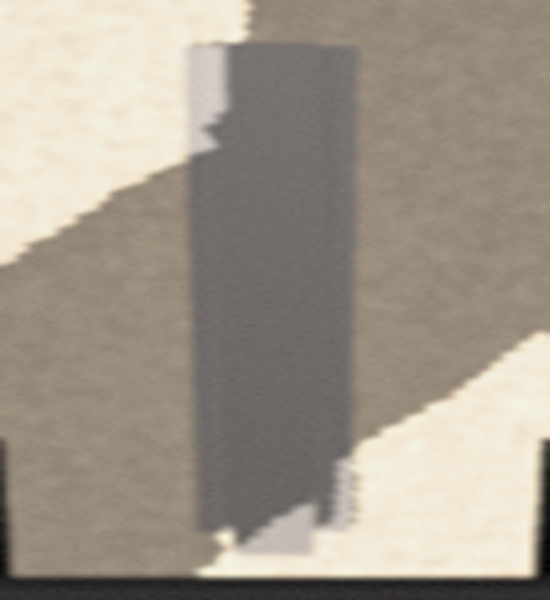

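```bash
python3 - <<'E'
from h import *
g=pickle.load(open('w1.pkl','rb'))
f=lambda a,s,o:(np.array(a,float)+.5)/np.array(s)-.5+np.array(o)
rep('foot',wray(g,f([(190,45),(357,45),(353,528),(197,530)],(5,3),(270,110)),4))
rep('rib',wray(g,f([(229,45),(320,45),(313,552),(235,552)],(5,3),(270,110)),28))
E
```

```text
foot [[556.1, 264.9, 4.0], [586.7, 248.8, 4.0], [504.6, 89.9, 4.0], [472.1, 106.0, 4.0]] centre [529.9 177.4   4. ] sides [np.float64(34.6), np.float64(178.9), np.float64(36.3), np.float64(179.7)]
  dir -27.73
  dir -117.33
  dir 153.61
  dir 62.12
rib [[563.2, 259.7, 28.0], [578.8, 251.5, 28.0], [496.2, 95.0, 28.0], [481.0, 102.9, 28.0]] centre [529.8 177.3  28. ] sides [np.float64(17.7), np.float64(177.0), np.float64(17.1), np.float64(177.0)]
  dir -27.73
  dir -117.83
  dir 152.29
  dir 62.35
```

Emit:
arm_command:
  series: [0.0022,0.0008,-0.066,0,0,0.002,0,0,-0.066,0,0,0,0,0,-0.066,0,0,0,0,0,-0.066,0,0,0,0,0,-0.066,0,0,0,0,0,-0.066,0,0,0,0,0,-0.066,0,0,0,0,0,-0.03,0,0,0,0,0,-0.018,0,0,0,0,0,0,0,0,0,0,0,0,0,0,0,0,0,0,0,0,0]

```text
time_s: 3.2
ee_pos: [531.5, 178.5, 22.3]
ee_rot: [179.9, -0.1, 62.4]
force: [1.1, -0.7, -0.4]
gripper_width: 54.5
```

Emit:
arm_command:
  series: [0,0,0,0,0,0,0,0,0,0,0,0,0,0,0,0,0,0,0,0,0,0,0,0,0,0,0,0,0,0,0,0,0,0,0,0,0,0,0,0,0,0,0,0,0,0,0,0]
  hand: 0
  newtons: 35

```text
time_s: 3.87
ee_pos: [530.4, 178.7, 21.1]
ee_rot: [-180.0, 0.0, 62.4]
force: [-0.6, -0.2, 1.4]
gripper_width: 17.5
```

Emit:
arm_command:
  series: [0,0,0.01,0,0,0,0,0,0.03,0,0,0,0,0,0.045,0,0,0,0,0,0.045,0,0,0,0,0,0.045,0,0,0,0,0,0.045,0,0,0,0,0,0.03,0,0,0,0,0,0,0,0,0,0,0,0,0,0,0,0,0,0,0,0,0]

```text
time_s: 4.7
ee_pos: [529.6, 178.2, 119.7]
ee_rot: [-179.9, 0.1, 62.4]
force: [0.6, -0.4, -2.9]
gripper_width: 17.5
```

Emit:
arm_command:
  series: [0.0025,-0.026,0,0,0,0.0125,0.0051,-0.0518,0,0,0,0.0251,0.0051,-0.0518,0,0,0,0.0251,0.0051,-0.0518,0,0,0,0.0251,0.0051,-0.0518,0,0,0,0.0251,0.0051,-0.0518,0,0,0,0.0251,0.0051,-0.0518,0,0,0,0.0251,0.0051,-0.0518,0,0,0,0.0251,0.0051,-0.0518,0,0,0,0.0251,0.0051,-0.0518,0,0,0,0.0251,0.0051,-0.0518,0,0,0,0.0251,0.0051,-0.0518,0,0,0,0.0251,0.0051,-0.0518,0,0,0,0.0251,0.0051,-0.0518,0,0,0,0.0251,0.0051,-0.0518,0,0,0,0.0251,0.0051,-0.0518,0,0,0,0.0251,0.0025,-0.026,0,0,0,0.0125,0,0,0,0,0,0,0,0,0,0,0,0,0,0,0,0,0,0]

```text
time_s: 6.37
ee_pos: [562.4, -152.2, 120.0]
ee_rot: [-179.9, -0.0, 80.5]
force: [0.3, 0.1, -3.8]
gripper_width: 17.7
```

Emit:
arm_command:
  series: [0,0,0,0,0,0,0,0,0,0,0,0,0,0,0,0,0,0,0,0,0,0,0,0]

```text
time_s: 6.7
ee_pos: [563.2, -152.5, 121.1]
ee_rot: [180.0, -0.0, 80.6]
force: [0.1, 0.3, -3.2]
gripper_width: 17.9
```

```bash
python3 -c "
from h import *
wrist('w2')
for n in ('top','scene'):
    g=grab_frame(n); save(n+'2',g['frame']); pickle.dump(g,open(n+'2.pkl','wb'))
"
```

```text
6.7 [ 563.17 -152.52  121.08] [179.99  -0.    80.55] [ 0.13  0.34 -3.23] 17.924606507552024
```

View pics/w2.png

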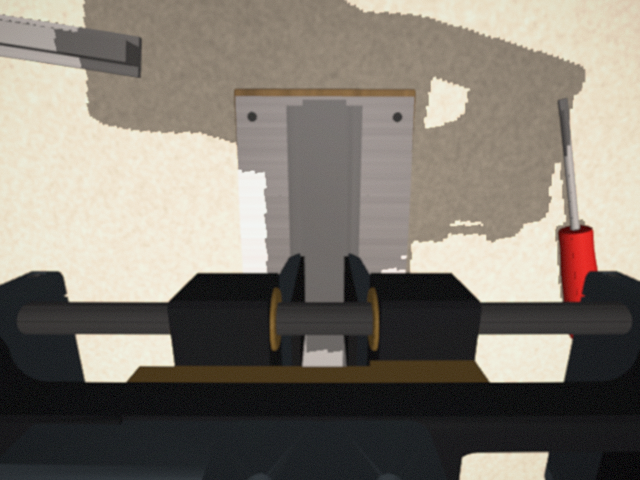

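View pics/scene2.png

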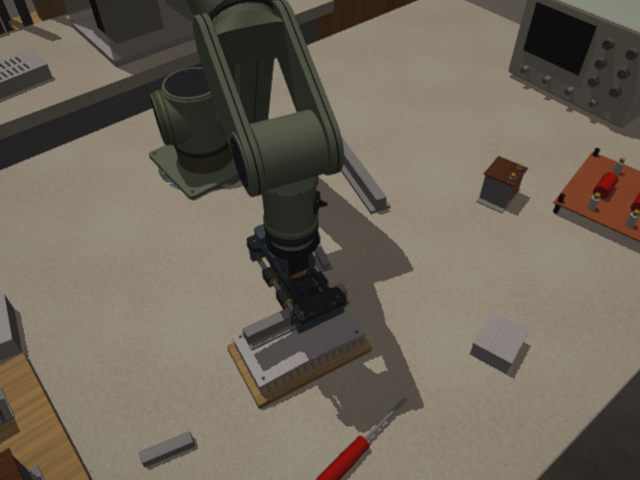

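View pics/top2.png

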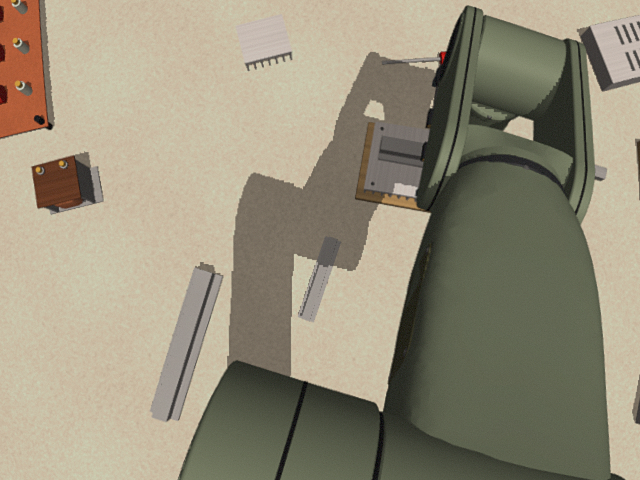

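```bash
python3 - <<'E'
from h import *
g=pickle.load(open('w2.pkl','rb'))
save('w2c',cv2.resize(g['frame'][80:230,220:430],None,fx=3.8,fy=3.8,interpolation=cv2.INTER_CUBIC))
E
```

```text
(no output)
```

View pics/w2c.png

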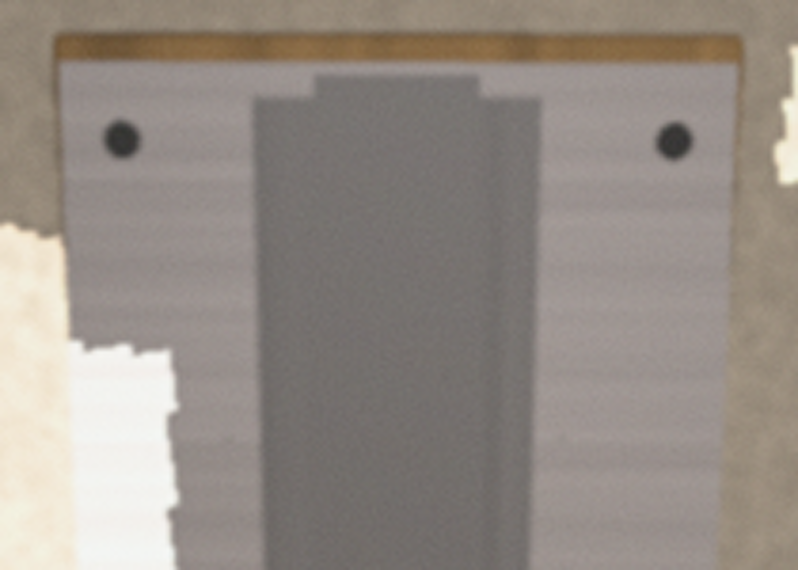

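```bash
python3 - <<'E'
from h import *
g=pickle.load(open('w2.pkl','rb'))
f=lambda a:(np.array(a,float)+.5)/3.8-.5+np.array((220,80))
u=np.radians(80.5);U=np.array([np.cos(u),np.sin(u)]);V=np.array([-U[1],U[0]]);T=g['ee'][0][:2]
def show(n,p,z):
    P=wray(g,f(p),z)[:,:2]; print(n,P.round(1).tolist(),'along/across rel TCP',np.c_[(P-T)@U,(P-T)@V].round(1).tolist())
show('holes',[(122,139),(674,140)],53)
show('facecorner',[(60,62),(738,64)],52)
show('faceside',[(76,560),(718,560)],57.5)
show('foot end',[(253,97),(541,97)],105)
show('foot low',[(263,565),(530,565)],105)
show('rib',[(315,75),(480,75)],128)
E
```

```text
holes [[533.5, -59.2], [621.8, -74.1]] along/across rel TCP [[87.1, 44.7], [87.0, -44.9]]
facecorner [[526.0, -45.9], [633.5, -64.2]] along/across rel TCP [[99.0, 54.3], [98.8, -54.8]]
faceside [[511.8, -125.6], [620.5, -143.7]] along/across rel TCP [[18.1, 55.1], [18.2, -55.1]]
foot end [[560.0, -62.7], [595.2, -68.6]] along/across rel TCP [[88.1, 17.9], [88.1, -17.8]]
foot low [[550.0, -121.5], [585.5, -127.4]] along/across rel TCP [[28.4, 18.1], [28.4, -17.9]]
rib [[568.9, -64.4], [586.4, -67.3]] along/across rel TCP [[87.9, 8.9], [87.9, -8.8]]
```

Emit:
arm_command:
  series: [0.0004,0.0022,-0.01,0,0,0,0,0,-0.02,0,0,0,0,0,-0.02,0,0,0,0,0,-0.02,0,0,0,0,0,-0.015,0,0,0,0,0,-0.01,0,0,0,0,0,0,0,0,0,0,0,0,0,0,0,0,0,0,0,0,0]

```text
time_s: 7.6
ee_pos: [563.7, -152.3, 83.2]
ee_rot: [180.0, 0.0, 80.5]
force: [0.7, 0.4, -3.5]
gripper_width: 17.4
```

Emit:
arm_command:
  series: [0,0,-0.0025,0,0,0,0,0,-0.0025,0,0,0,0,0,0,0,0,0,0,0,0,0,0,0]

```text
time_s: 7.93
ee_pos: [563.3, -152.2, 81.1]
ee_rot: [180.0, 0.0, 80.5]
force: [-0.8, 0.2, -2.9]
gripper_width: 17.6
```

Emit:
arm_command:
  series: [0,0,-0.0015,0,0,0,0,0,-0.0015,0,0,0,0,0,0,0,0,0,0,0,0,0,0,0]

```text
time_s: 8.27
ee_pos: [563.3, -152.1, 79.7]
ee_rot: [-180.0, -0.0, 80.5]
force: [0.7, -0.3, -4.3]
gripper_width: 17.9
```

Emit:
arm_command:
  series: [0,0,-0.0015,0,0,0,0,0,0,0,0,0,0,0,0,0,0,0]

```text
time_s: 8.52
ee_pos: [563.3, -152.2, 79.1]
ee_rot: [-180.0, 0.0, 80.5]
force: [-0.6, 0.9, -3.6]
gripper_width: 17.9
```

Emit:
arm_command:
  series: [0,0,-0.0012,0,0,0,0,0,0,0,0,0,0,0,0,0,0,0]

```text
time_s: 8.77
ee_pos: [563.4, -152.2, 79.1]
ee_rot: [180.0, 0.0, 80.5]
force: [-1.2, 0.8, 1.2]
gripper_width: 17.8
```

Emit:
arm_command:
  series: [0,0,-0.0012,0,0,0,0,0,0,0,0,0,0,0,0,0,0,0]

```text
time_s: 9.02
ee_pos: [563.4, -152.2, 79.1]
ee_rot: [180.0, 0.0, 80.5]
force: [-3.1, 1.7, 6.0]
gripper_width: 18.0
```

Emit:
arm_command:
  series: [0,0,0.0012,0,0,0,0,0,0,0,0,0,0,0,0,0,0,0]

```text
time_s: 9.27
ee_pos: [563.4, -152.2, 79.1]
ee_rot: [180.0, 0.0, 80.5]
force: [-2.2, 0.5, 4.2]
gripper_width: 17.7
```

Emit:
arm_command:
  series: [0,0,0,0,0,0,0,0,0,0,0,0,0,0,0,0,0,0,0,0,0,0,0,0,0,0,0,0,0,0]
  hand: 0.4

```text
time_s: 9.68
ee_pos: [563.4, -152.2, 78.5]
ee_rot: [180.0, -0.0, 80.5]
force: [0.7, 1.0, -0.3]
gripper_width: 36.2
```

Emit:
arm_command:
  series: [0,0,0.01,0,0,0,0,0,0.02,0,0,0,0,0,0.04,0,0,0,0,0,0.04,0,0,0,0,0,0.03,0,0,0,0,0,0.01,0,0,0,0,0,0,0,0,0,0,0,0,0,0,0,0,0,0,0,0,0]

```text
time_s: 10.43
ee_pos: [562.8, -152.0, 138.0]
ee_rot: [-179.9, -0.0, 80.5]
force: [1.6, -0.0, 0.6]
gripper_width: 36.5
```

```bash
python3 - <<'E'
from h import *
g=wrist('w3')
save('w3c',cv2.resize(g['frame'][60:310,200:450],None,fx=2.4,fy=2.4,interpolation=cv2.INTER_CUBIC))
g=grab_frame('scene'); save('s3',cv2.resize(g['frame'][230:420,200:400],None,fx=4,fy=3,interpolation=cv2.INTER_CUBIC))
E
```

```text
10.4333 [ 562.76 -152.02  137.97] [-1.7992e+02 -1.0000e-02  8.0520e+01] [ 1.64 -0.04  0.55] 36.49257567029454
```

View pics/w3c.png

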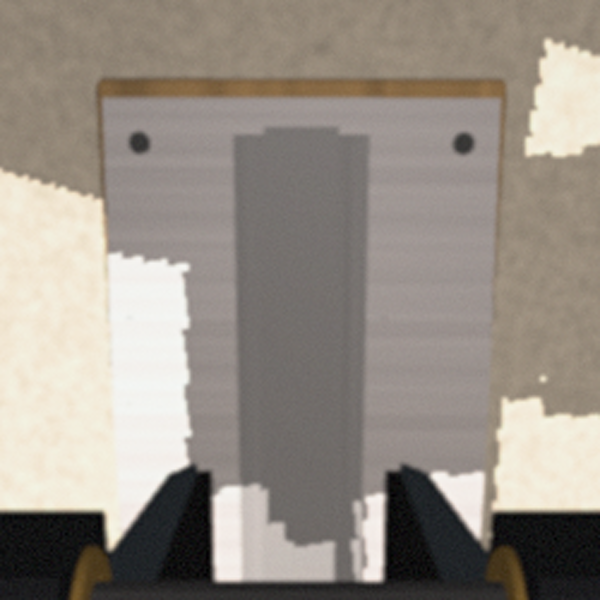

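View pics/s3.png

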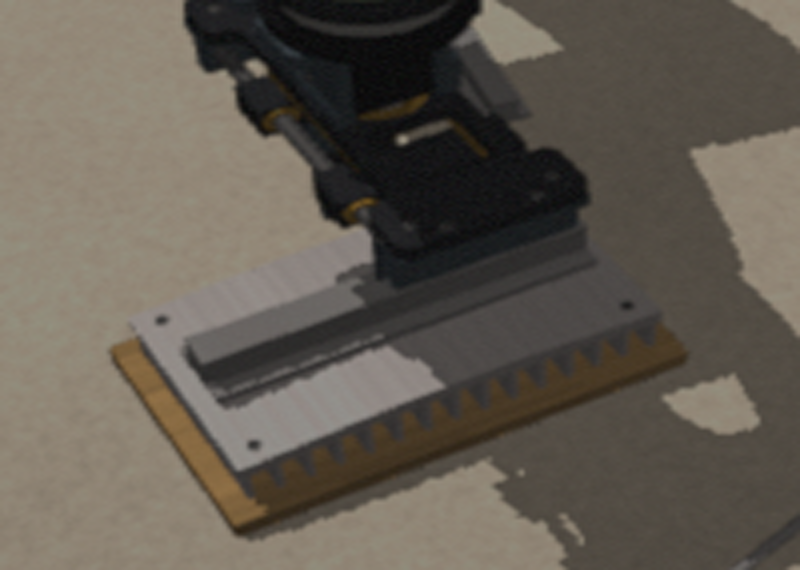

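The straightedge lies level and central: its foot is midway between the holes, at crop (301,135). Next I'll close the fingers and move over the left end.

Emit:
arm_command:
  series: [0.0058,0.0345,0,0,0,0,0.0058,0.0345,0,0,0,0,0.0058,0.0345,0,0,0,0,0.0058,0.0345,0,0,0,0,0.0058,0.0345,0,0,0,0,0.0058,0.0345,0,0,0,0,0,0,-0.02,0,0,0,0,0,-0.03,0,0,0,0,0,-0.025,0,0,0,0,0,-0.01,0,0,0,0,0,0,0,0,0,0,0,0,0,0,0,0,0,0,0,0,0]
  hand: 0
  newtons: 10

```text
time_s: 11.62
ee_pos: [577.6, -69.7, 105.1]
ee_rot: [179.9, 0.0, 80.5]
force: [0.8, -0.6, -0.5]
gripper_width: 0.1
```

```bash
python3 - <<'E'
from h import *
print(env.state()['force'],env.state()['ee_pos'])
g=grab_frame('scene'); save('s4',cv2.resize(g['frame'][230:420,200:400],None,fx=4,fy=3,interpolation=cv2.INTER_CUBIC))
E
```

```text
[ 0.77134037 -0.61168024 -0.50757925] [577.6046119  -69.74106451 105.06275793]
```

View pics/s4.png

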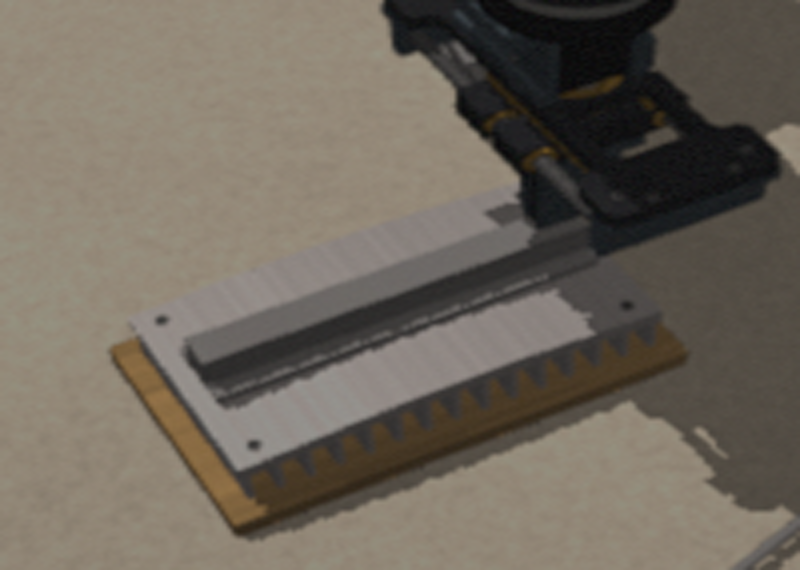

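Emit:
arm_command:
  series: [0,0,-0.005,0,0,0,0,0,-0.005,0,0,0,0,0,-0.005,0,0,0,0,0,0,0,0,0,0,0,0,0,0,0]

```text
time_s: 12.08
ee_pos: [577.1, -69.3, 98.5]
ee_rot: [-180.0, -0.0, 80.5]
force: [0.4, 0.2, -0.6]
gripper_width: 0.4
```

Emit:
arm_command:
  series: [0,0,-0.0025,0,0,0,0,0,-0.0025,0,0,0,0,0,0,0,0,0,0,0,0,0,0,0]

```text
time_s: 12.42
ee_pos: [577.4, -69.3, 96.8]
ee_rot: [180.0, -0.0, 80.5]
force: [-0.4, -0.1, 1.7]
gripper_width: 0.4
```

Contact at z≈97 as expected. Pressing in small steps.

Emit:
arm_command:
  series: [0,0,-0.0015,0,0,0,0,0,-0.0015,0,0,0,0,0,0,0,0,0]

```text
time_s: 12.67
ee_pos: [577.4, -69.2, 95.6]
ee_rot: [180.0, -0.0, 80.5]
force: [0.6, 1.1, 2.0]
gripper_width: 0.3
```

Emit:
arm_command:
  series: [0,0,-0.0015,0,0,0,0,0,-0.0015,0,0,0,0,0,0,0,0,0]

```text
time_s: 12.92
ee_pos: [577.5, -69.2, 94.8]
ee_rot: [180.0, -0.0, 80.5]
force: [0.0, 1.9, 5.2]
gripper_width: 0.4
```

Emit:
arm_command:
  series: [0,0,-0.0015,0,0,0,0,0,-0.0015,0,0,0,0,0,0,0,0,0]

```text
time_s: 13.17
ee_pos: [577.7, -68.7, 94.1]
ee_rot: [179.9, -0.1, 80.5]
force: [-0.9, 4.1, 7.3]
gripper_width: 0.8
```

Emit:
arm_command:
  series: [0,0,-0.0015,0,0,0,0,0,0,0,0,0,0,0,0,0,0,0]

```text
time_s: 13.42
ee_pos: [577.7, -68.5, 93.8]
ee_rot: [179.9, -0.1, 80.5]
force: [-2.3, 4.2, 9.0]
gripper_width: 0.4
```

```bash
python3 - <<'E'
from h import *
print(env.state()['force'],env.state()['ee_pos'])
g=grab_frame('scene'); save('s5',cv2.resize(g['frame'][230:420,200:400],None,fx=4,fy=3,interpolation=cv2.INTER_CUBIC))
E
```

```text
[-2.29699521  4.15363336  9.00159983] [577.69920937 -68.49325702  93.7907075 ]
```

View pics/s5.png

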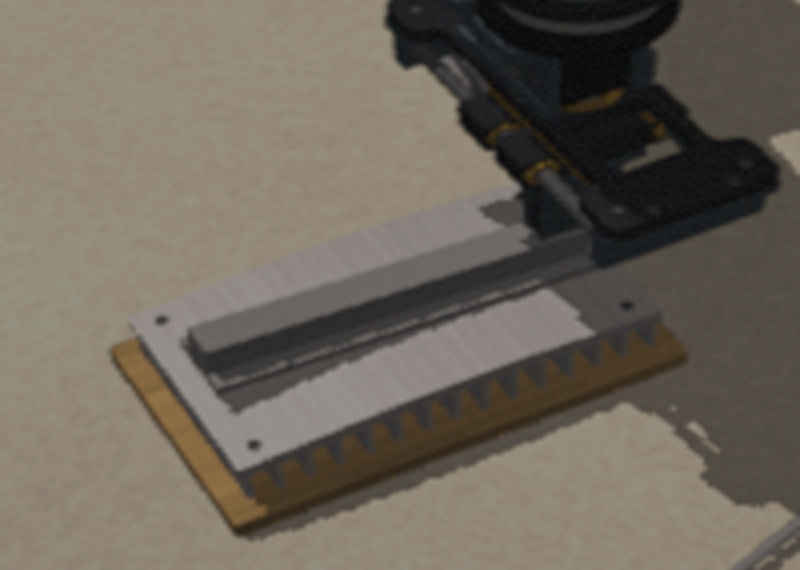

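Emit:
arm_command:
  series: [0,0,-0.0012,0,0,0,0,0,0,0,0,0,0,0,0,0,0,0]

```text
time_s: 13.72
ee_pos: [577.7, -68.3, 93.6]
ee_rot: [179.9, -0.1, 80.5]
force: [-1.3, 4.5, 9.7]
gripper_width: 0.7
```

Emit:
arm_command:
  series: [0,0,-0.0012,0,0,0,0,0,0,0,0,0,0,0,0,0,0,0]

```text
time_s: 13.97
ee_pos: [577.7, -68.3, 93.4]
ee_rot: [179.9, -0.1, 80.5]
force: [-1.8, 5.2, 11.5]
gripper_width: 0.3
```

Emit:
arm_command:
  series: [0,0,-0.0012,0,0,0,0,0,0,0,0,0,0,0,0,0,0,0,0,0,0,0,0,0]

```text
time_s: 14.3
ee_pos: [577.7, -68.2, 93.4]
ee_rot: [179.9, -0.1, 80.5]
force: [-1.7, 4.6, 13.7]
gripper_width: 0.5
```

```bash
python3 - <<'E'
from h import *
print(env.state()['force'],env.state()['ee_pos'])
g=grab_frame('scene'); pickle.dump(g,open('s6.pkl','wb'));a=g['frame'][325:375,230:330]
g0=pickle.load(open('scene2.pkl','rb'))
b=cv2.resize(a,None,fx=8,fy=8,interpolation=cv2.INTER_CUBIC);save('s6',b)
a=cv2.imread('pics/s4.png'); a=a[285:435,120:520]; cv2.imwrite('pics/s4c.png',cv2.resize(a,None,fx=2,fy=8/3))
E
```

```text
[-1.67729873  4.64882715 13.66096857] [577.73861599 -68.23653069  93.39436075]
```

View pics/s6.png

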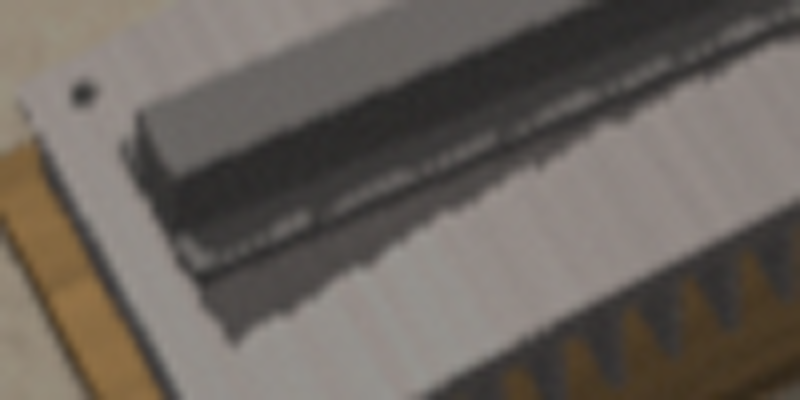

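View pics/s4c.png

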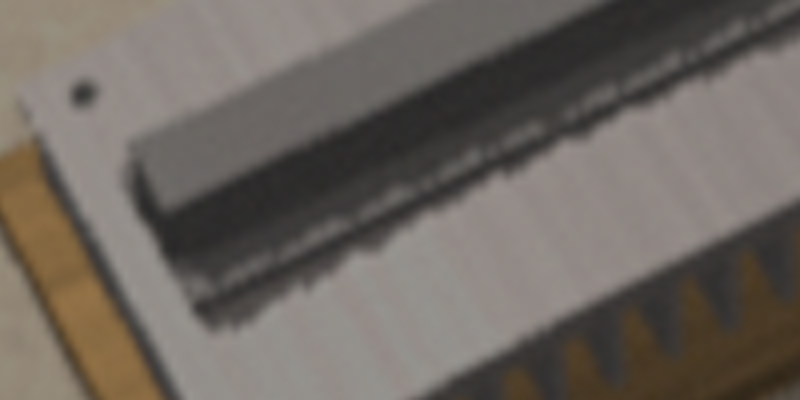

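Rocked fully: z has stalled at 93.4 while the force rises, and the right end's foot corner has risen from row 310 to 283. Now I release it gently.

Emit:
arm_command:
  series: [0,0,0.004,0,0,0,0,0,0.004,0,0,0,0,0,0.004,0,0,0,0,0,0.004,0,0,0,0,0,0.004,0,0,0,0,0,0.01,0,0,0,0,0,0.02,0,0,0,0,0,0.03,0,0,0,0,0,0.02,0,0,0,0,0,0,0,0,0,0,0,0,0,0,0]

```text
time_s: 15.27
ee_pos: [577.5, -69.4, 131.7]
ee_rot: [179.9, -0.0, 80.5]
force: [0.1, -0.2, -0.6]
gripper_width: 0.4
```

Emit:
arm_command:
  series: [-0.0055,-0.033,0,0,0,0,-0.0055,-0.033,0,0,0,0,-0.0055,-0.033,0,0,0,0,-0.0055,-0.033,0,0,0,0,-0.0055,-0.033,0,0,0,0,-0.0055,-0.033,0,0,0,0,0,0,0,0,0,0,0,0,0,0,0,0,0,0,0,0,0,0]
  hand: 0.4

```text
time_s: 16.02
ee_pos: [564.0, -148.6, 131.0]
ee_rot: [-180.0, -0.0, 80.5]
force: [-0.1, -0.4, -0.7]
gripper_width: 36.5
```

```bash
python3 - <<'E'
from h import *
g=wrist('w7')
save('w7c',cv2.resize(g['frame'][60:310,200:450],None,fx=2.4,fy=2.4,interpolation=cv2.INTER_CUBIC))
g=grab_frame('scene'); pickle.dump(g,open('s7.pkl','wb'));a=g['frame'][325:375,230:330]
save('s7',cv2.resize(a,None,fx=8,fy=8,interpolation=cv2.INTER_CUBIC))
E
```

```text
16.0167 [ 563.98 -148.58  131.03] [-1.800e+02 -3.000e-02  8.048e+01] [-0.06 -0.44 -0.7 ] 36.49242948758718
```

View pics/w7c.png

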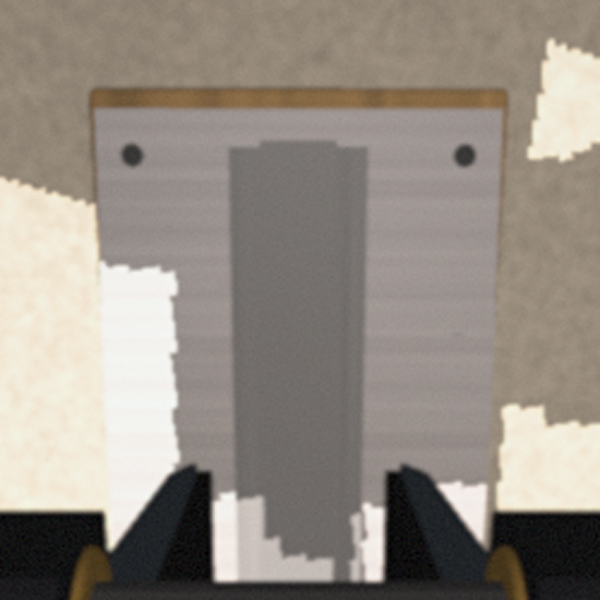

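View pics/s7.png

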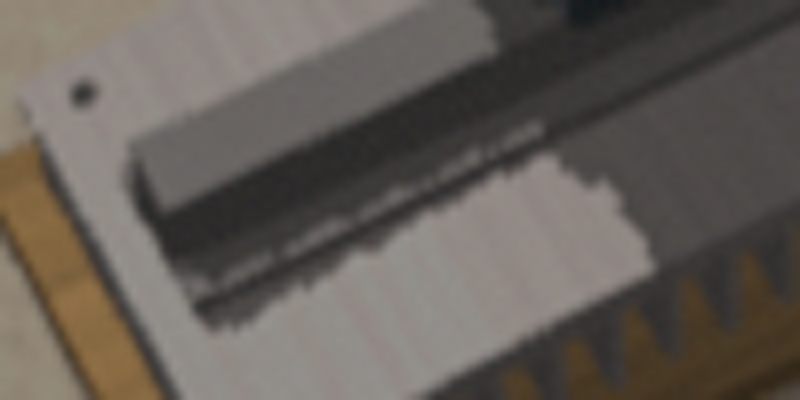

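It rocked back level with no visible shift. Next, the right end.

Emit:
arm_command:
  series: [-0.0063,-0.0377,0,0,0,0,-0.0063,-0.0377,0,0,0,0,-0.0063,-0.0377,0,0,0,0,-0.0063,-0.0377,0,0,0,0,-0.0063,-0.0377,0,0,0,0,-0.0063,-0.0377,0,0,0,0,0,0,-0.02,0,0,0,0,0,-0.025,0,0,0,0,0,-0.02,0,0,0,0,0,-0.01,0,0,0,0,0,0,0,0,0,0,0,0,0,0,0,0,0,0,0,0,0]
  hand: 0

```text
time_s: 17.2
ee_pos: [549.3, -238.7, 101.2]
ee_rot: [180.0, 0.0, 80.6]
force: [-0.5, 0.8, 0.2]
gripper_width: 0.5
```

Emit:
arm_command:
  series: [0,0,-0.0025,0,0,0,0,0,-0.0025,0,0,0,0,0,0,0,0,0,0,0,0,0,0,0]

```text
time_s: 17.53
ee_pos: [549.0, -239.0, 99.2]
ee_rot: [180.0, 0.0, 80.5]
force: [0.1, 0.3, -0.3]
gripper_width: 0.6
```

```bash
python3 - <<'E'
from h import *
print(env.state()['force'],env.state()['ee_pos'],env.state()['gripper_width'])
g=grab_frame('scene'); save('s8',cv2.resize(g['frame'][230:420,200:400],None,fx=4,fy=3,interpolation=cv2.INTER_CUBIC))
pickle.dump(g,open('s8.pkl','wb'))
E
```

```text
[ 0.11666159  0.26547361 -0.32669728] [ 548.95990817 -239.04683585   99.19128882] 0.6490201420189499
```

View pics/s8.png

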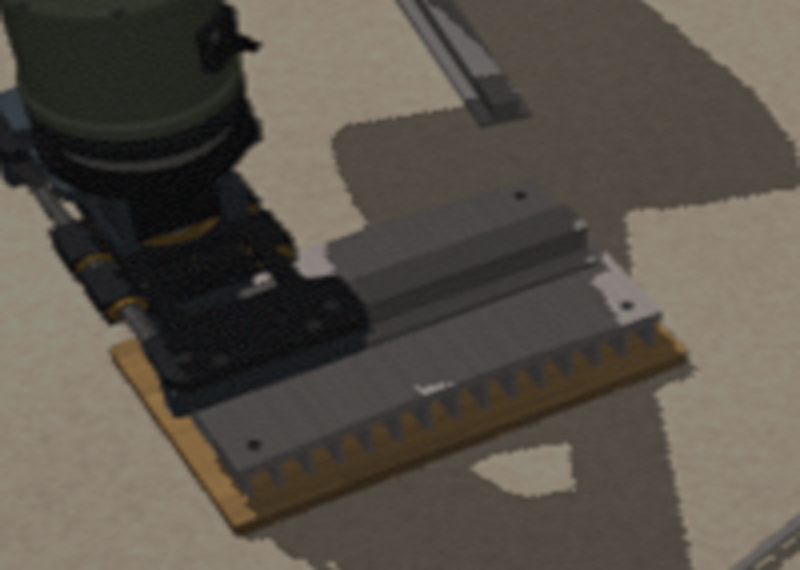

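Needs about 2 mm more to contact, then about 4 mm of press.

Emit:
arm_command:
  series: [0,0,-0.0025,0,0,0,0,0,-0.0025,0,0,0,0,0,0,0,0,0,0,0,0,0,0,0]

```text
time_s: 17.92
ee_pos: [549.0, -239.1, 97.1]
ee_rot: [180.0, 0.0, 80.5]
force: [-0.3, 0.2, 1.4]
gripper_width: 0.2
```

Emit:
arm_command:
  series: [0,0,-0.0015,0,0,0,0,0,-0.0015,0,0,0,0,0,0,0,0,0]

```text
time_s: 18.17
ee_pos: [549.0, -239.2, 95.9]
ee_rot: [180.0, 0.0, 80.5]
force: [0.5, -0.1, 1.6]
gripper_width: 0.3
```

Emit:
arm_command:
  series: [0,0,-0.0015,0,0,0,0,0,-0.0015,0,0,0,0,0,0,0,0,0]

```text
time_s: 18.42
ee_pos: [549.0, -239.2, 94.8]
ee_rot: [180.0, 0.0, 80.5]
force: [-0.6, -1.0, 1.4]
gripper_width: 0.4
```

Emit:
arm_command:
  series: [0,0,-0.0015,0,0,0,0,0,-0.0015,0,0,0,0,0,0,0,0,0]

```text
time_s: 18.67
ee_pos: [549.1, -239.6, 94.1]
ee_rot: [179.9, 0.1, 80.5]
force: [-0.6, -2.0, 5.9]
gripper_width: 0.7
```

Emit:
arm_command:
  series: [0,0,-0.0015,0,0,0,0,0,0,0,0,0,0,0,0,0,0,0]

```text
time_s: 18.92
ee_pos: [549.1, -239.9, 93.8]
ee_rot: [179.9, 0.1, 80.5]
force: [-1.2, -1.7, 5.9]
gripper_width: 0.3
```

Emit:
arm_command:
  series: [0,0,-0.0015,0,0,0,0,0,0,0,0,0,0,0,0,0,0,0]

```text
time_s: 19.17
ee_pos: [549.1, -240.1, 93.4]
ee_rot: [179.9, 0.1, 80.5]
force: [-2.7, -3.3, 6.8]
gripper_width: 0.6
```

Emit:
arm_command:
  series: [0,0,-0.0015,0,0,0,0,0,0,0,0,0,0,0,0,0,0,0]

```text
time_s: 19.42
ee_pos: [549.1, -240.3, 93.2]
ee_rot: [179.9, 0.1, 80.5]
force: [-4.2, -3.6, 9.4]
gripper_width: 0.2
```

Emit:
arm_command:
  series: [0,0,-0.0015,0,0,0,0,0,0,0,0,0,0,0,0,0,0,0]

```text
time_s: 19.67
ee_pos: [549.1, -240.3, 93.1]
ee_rot: [179.9, 0.1, 80.5]
force: [-2.9, -3.6, 11.5]
gripper_width: 0.5
```

Emit:
arm_command:
  series: [0,0,-0.0012,0,0,0,0,0,0,0,0,0,0,0,0,0,0,0,0,0,0,0,0,0]

```text
time_s: 20.0
ee_pos: [549.1, -240.3, 93.1]
ee_rot: [179.9, 0.1, 80.5]
force: [-4.3, -3.2, 13.4]
gripper_width: 0.3
```

```bash
python3 - <<'E'
from h import *
print(env.state()['force'],env.state()['ee_pos'],env.state()['gripper_width'])
g=grab_frame('scene'); g0=pickle.load(open('s8.pkl','rb'))
a=np.vstack([cv2.resize(x['frame'][290:330,290:380],None,fx=7,fy=7,interpolation=cv2.INTER_CUBIC) for x in (g0,g)]);save('s9',a)
E
```

```text
[-4.30634072 -3.18006602 13.39790939] [ 549.13647321 -240.32703605   93.08505008] 0.2918188627425699
```

View pics/s9.png

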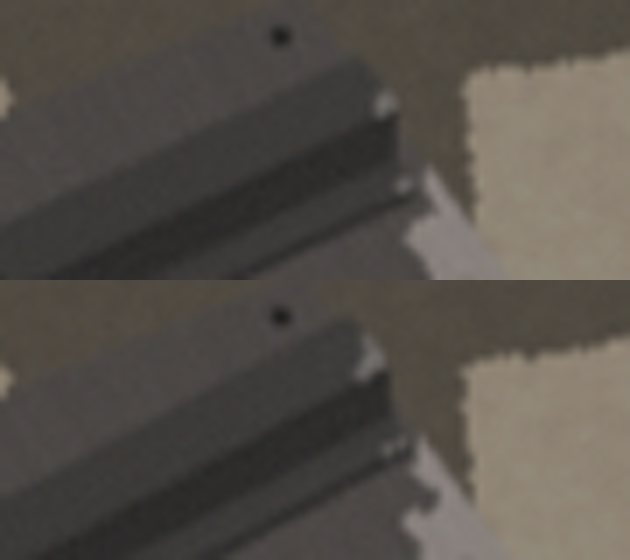

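The left end has risen and z has stalled at 93.1, so the right end is resting on the face. Releasing.

Emit:
arm_command:
  series: [0,0,0.004,0,0,0,0,0,0.004,0,0,0,0,0,0.004,0,0,0,0,0,0.004,0,0,0,0,0,0.004,0,0,0,0,0,0.01,0,0,0,0,0,0.02,0,0,0,0,0,0.04,0,0,0,0,0,0.06,0,0,0,0,0,0.08,0,0,0,0,0,0.08,0,0,0,0,0,0.04,0,0,0]

```text
time_s: 21.05
ee_pos: [550.2, -239.6, 235.3]
ee_rot: [179.6, 0.1, 80.5]
force: [0.7, 0.4, -0.0]
gripper_width: 0.0
```

Emit:
arm_command:
  series: [-0.03,-0.06,0,0,0,0,-0.03,-0.06,0,0,0,0,-0.03,-0.06,0,0,0,0,-0.03,-0.06,0,0,0,0,-0.03,-0.06,0,0,0,0,-0.03,-0.06,0,0,0,0,-0.03,-0.06,0,0,0,0,-0.03,-0.06,0,0,0,0,0,0,0,0,0,0,0,0,0,0,0,0,0,0,0,0,0,0]

```text
time_s: 21.97
ee_pos: [453.1, -430.5, 230.7]
ee_rot: [180.0, -0.0, 80.5]
force: [-0.3, 0.7, 0.0]
gripper_width: 0.5
```

```bash
python3 - <<'E'
from h import *
print(env.state()['force'],env.state()['ee_pos'],env.state()['time_s'])
g=grab_frame('top'); pickle.dump(g,open('t10.pkl','wb')); save('t10',cv2.resize(g['frame'][110:230,345:505],None,fx=5,fy=5,interpolation=cv2.INTER_CUBIC))
g=grab_frame('scene'); save('s10',cv2.resize(g['frame'][280:410,220:380],None,fx=5,fy=4.6,interpolation=cv2.INTER_CUBIC))
E
```

```text
[-0.29789439  0.67365161  0.01678808] [ 453.06007323 -430.50708022  230.73134981] 21.9667
```

View pics/t10.png

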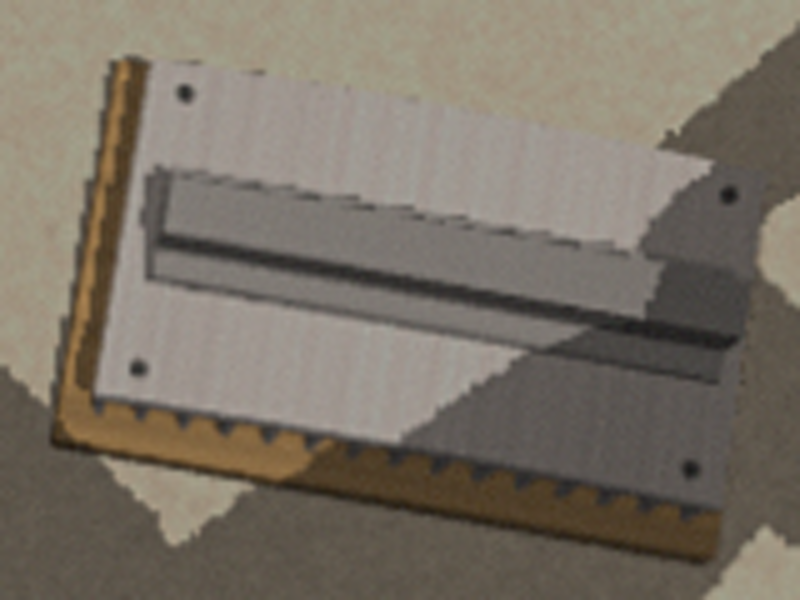

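View pics/s10.png

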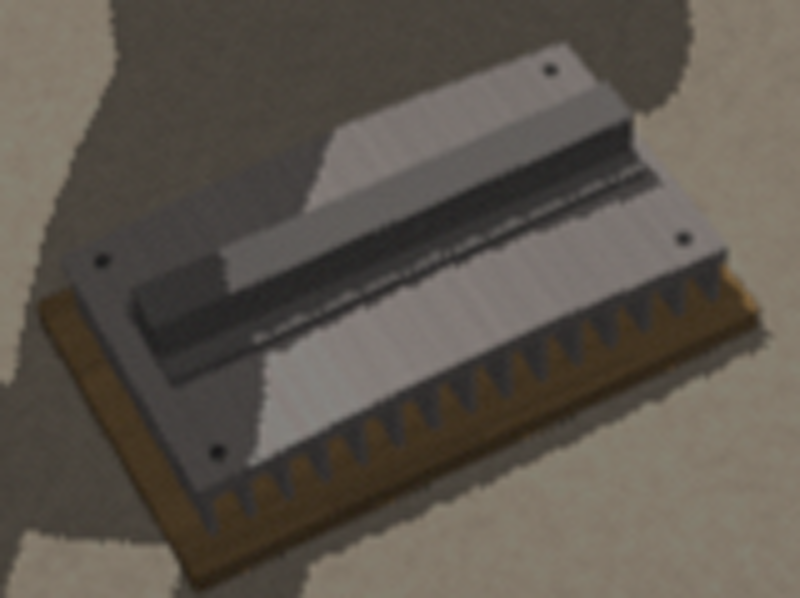

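```bash
python3 - <<'E'
from h import *
g=pickle.load(open('t10.pkl','rb'))
f=lambda a,s,o:(np.array(a,float)+.5)/s-.5+np.array(o)
rep('rib',ray(g,f([(170,173),(750,270),(738,338),(160,237)],5,(345,110)),86))
E
```

```text
rib [[586.7, -67.4, 86.0], [560.3, -245.1, 86.0], [539.0, -240.6, 86.0], [566.8, -64.3, 86.0]] centre [ 563.2 -154.3   86. ] sides [np.float64(179.7), np.float64(21.7), np.float64(178.5), np.float64(20.2)]
  dir -98.46
  dir 168.14
  dir 81.05
  dir -8.84
```

```bash
python3 -c "
from h import *
print(env.job_done())"
```

```text
the job is handed in; nothing more can be done
None
```

I laid the 180 mm straightedge along the middle of the large heat sink's face, foot down, set down gently with about 6 N at contact. I then pressed its left end, released it, pressed its right end, released it, and handed the job in at about 22 s.

- **Rocking:** At both ends the finger sank about 4 mm from contact (TCP z from about 97 to 93.4 on the left and 93.1 on the right). It then stopped while the force rose to about 13.5 N, and the scene camera showed the opposite end lifted. The 13.5 N is more than the 4 to 8 N you gave, because I kept pressing to confirm the stop.
- **Where I pressed:** The pad was centred about 4 mm in from each end, with its inner edge about 20 mm in.
- **Final check:** The top view puts the straightedge's centre about 0.5 mm from the face's centre, with its direction within about 1° of the face's. It lies level, and the arm is well clear and touching nothing.
- **Disagreement:** The top and scene cameras differed by about 4–5 mm in absolute position. I used the wrist view and relative measurements, and these agreed to about 2 mm.

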